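# Put the plug gauge back in its slide-cover case

## Robot

A 7-joint arm with a two-finger parallel gripper is mounted at the origin on the work surface. World frame = base frame: x ahead of the robot, y to its left, z up, the work surface at z = 0. Lengths are in mm, angles in rad, forces in N, time in s.
With the tool pointing down it reaches from about 400 to 875 mm from the base axis. Payload 4.4 kg.
Tool frame: the origin (TCP) lies at the very end of the fingers, on their centre line; the grasp point (between the pads) lies 19 mm behind it; z points along the fingers, x is the direction in which the jaws open and shut, and the axes are right-handed (so a half turn about z gives the same grasp; the last joint's range is limited). The gripper opens to 85 mm and grips with 20 to 120 N. Pads are 22 mm wide; open, the fingers measure 114 mm over their backs; the gripper's body (76 mm by 85 mm) begins 54 mm behind the grasp point. The pads swing forward as they close: fully open they stand 13 mm farther back than shut.
Start: joints at [1.092, 0.628, 0.038, 1.517, -0.027, 0.996, -0.02], TCP at [260.792, -595.403, 231.313] pointing down, gripper open.
Joint ranges: [-3.06, 3.06], [-0.37, 2.12], [-1.25, 1.32], [0.18, 2.47], [-1.1, 4.24], [0.23, 1.98], [-2.94, 2.94]. Speed limits (rad/s): [2.57, 2.57, 3.14, 3.14, 3.14, 3.14, 3.14].

## Interface

Orientations are given as [roll, pitch, yaw] about the fixed x, y, z axes, in that order (R = Rz(yaw) Ry(pitch) Rx(roll)).
In Python, from cell import ctrl, get_image, job, models gives the robot as it stands.
- The arm moves only by the tool move_arm, never from a script. Its argument "moves" is a list that holds one entry, the list of rows, each a list of 6 numbers: the shift along the tool's x, y, z in m, then the turn, a rotation vector about the tool's x, y, z in rad. A call has 1 to 20 rows; each row is the pose to reach, as a shift and turn from the pose commanded when the call began, along the tool's axes at that moment; what a row does not reach only later rows make up. A row lasts 1/8 s, in which the tool goes at most 62.5 mm and 10.7 degrees, less where a joint would pass 70% of its speed; a pose out of reach is approached as far as the arm can. A call with a gripper value outside its range is refused whole. "jaw" is the opening, from 0 (shut) to 1 (fully open), set as the call begins (left out, the last holds). The fingers move at their own pace and stop on an object; the grip force is fixed at half the most. Time passes only in rows, so rows that repeat a pose let the fingers close. It gives the time, the measured TCP pose, the force and the opening at its end, in the units of the state.
- ctrl.read_state(): the state, without advancing time (a new reading comes with each control period).
- get_image(name): name is "side" or "top"; returns a dict with "color" (384x512x3 uint8, blue, green, red), "fov_y" (degrees; the focal length in pixels is half the picture's height over the tangent of half this angle, whatever the lens; pixels are square), "cx", "cy" (the principal point, pixels), "origin" and "orientation" of the camera in the world. Camera axes: x right, y up, looking along -z (the intrinsics and any distortion apply to the point x, -y, -z); pixel columns grow to the right and rows downward; lengths in mm; the calibration is good to about 2 mm. A picture is of the moment at which its call begins. There is no depth.
- job.finish_job(): hands the job in, once; it reports no verdict.
Trained networks look in the newest picture that a camera, given by its name, has taken for a name from the list of things; names that differ only in an ending like _2 or _b are one class to them, and where a whole thing is asked for, a point or a joint stands for the part that bears it (a point fixed in the world has none). Each returns a list of dicts, best first, with "score" (0 to 1); they miss things now and then, are a little off and sometimes report something else, mostly with a low value. They report only what shows in the picture. A call takes as long as a camera call. They do not tell look-alikes from the thing itself.
- models.cut_out(camera, thing): "pixels" (384x512 bool, what is visible of it) and "uv" ([column, row] in pixels, amid what is visible of it).
- models.place_of(camera, thing): "uv" ([column, row] in pixels: a listed point, or the origin of a listed thing).
The state is a dict: "clock": time; "qpos": joint angles; "qd": joint speeds; "tau": joint torques, N m; "eef_pos": TCP position; "tool_rot": TCP orientation; "force": force on the tool from outside, world axes, zero at the start; "torque": the same for the moment, N m; "width": finger opening in mm.
Only numpy, scipy, OpenCV 4.12 (cv2) and the standard library are available. Lean on these libraries where they do the work, as an engineer would, in place of code of your own. Each camera call takes 0.05 s, during which the arm holds its last target.

## Task

Slide the cover of the gauge case all the way back, lay the double-ended plug gauge in its moulded nest with the long pin towards the end where the cover runs out, and slide the cover fully shut over it. Lay the gauge in, do not drop it, and leave the ring gauge, the workpiece and the slim gauge where they are.

Things in the scene. Friction and masses are not known exactly. Their poses are not given: they have to be found in the camera images.
- case: Cream plastic gauge case, dark grey slide cover, red moulded insert: 170 long (x), 100 wide (y), 43 high; fixed to the bench. Origin: centre of its underside, on the bench. Its x axis is the way the cover opens: it runs out over the +x end. Cover back, the opening is 78 wide between the side lips (tops 43 above the bench), from x = -78 to 54. Inside floor: 5 above the bench
- cover (a joint): Opening of the dark grey slide cover, m: 0 shut, 0.134 fully back (stops at both ends). It slides along the case's x axis with about 1.5 N of friction and stays where left; it may start a little ajar. A flat plate, underside 33.5 and top 38.5 above the bench
- cover_grip (a point): Centre of the cream pull ridge on top of the cover: a straight bar 12 thick (case's x), 50 wide (case's y) and 22 high, its centre 49.5 and its top 60.5 above the bench. Cover shut, it lies at x = -50, y = 0 of the case, and moves with the cover. Axes as the case's
- nest (a point): Where the middle of the gauge's handle belongs: x = -18, y = 0 of the case, 17 above the bench; gauge along x. From here: open finger bay x -23..23, 80 wide; then red shoulders (tops 19 above the bench) leave a recess 31 wide for the handle's ends to x -36 and 36, then channels 25 wide for nut and pin to x -60 and 72 (long pin only fits +x). Axes as the case's
- gauge_mid (a point): Middle of the handle of the double-ended plug gauge, on its axis, 12 above what it lies on: octagonal aluminium handle, 24 across flats, 64 long; at either end a black round nut (19 diameter, 12 long) and an 8 diameter steel pin, one 22 long, the other 10. Whole length 120, about 0.1 kg. x axis along the handle to the long pin. Starts on the pad
- gauge_go (a point): Free end of the long pin of that gauge, on its axis, 66 from the middle of the handle
- gauge: The same plug gauge; origin on the underside of the handle's middle, 12 from its axis
- pad: Blue-grey inspection pad, 280 (x) x 210 (y) x 4 thick, flat on the bench, fixed. Origin: centre of its underside
- ring_gauge: Bystander: plain steel ring gauge, 52 outside, 28 bore, 18 high, on the pad. Origin: centre of its underside
- workpiece: Bystander: machined aluminium bearing block, 44 x 70 base with a bored boss, 32 high, on the pad. Origin: centre of its underside
- slim_gauge: Bystander: slimmer single-ended steel plug gauge, 14 across the flats, 84 long, 14 high, lying beside the case. Origin: underside of its handle's middle
There are look-alikes about, which are no part of the job. Leave any green or turquoise look-alike of the gauge alone.

How it is judged (in metres and radians):
On the way, in this order (a step that is already met when the one before it is completed fails the run):
1. the cover is slid back (open by at least 110 mm) (value of joint cover above 0.11 m), for 0.1 s.
2. the plug gauge lies in its nest, long pin towards the end where the cover runs out, and is let go (x of gauge_mid in the frame of nest between -0.007 and 0.007 m and y of gauge_mid in the frame of nest between -0.006 and 0.006 m and z of gauge_mid in the frame of nest below 0.004 m and x of gauge_go in the frame of nest above 0.05 m and contact force between the fingers and gauge below 0.1 N), for 0.2 s.
At the end, for the whole second after the job is handed in: The cover is shut (open by less than 5 mm) and the plug gauge lies still under it in its nest: the handle's middle within 7 mm along and 6 mm across of its place and less than 4 mm above it, the long pin towards the end where the cover runs out (value of joint cover below 0.005 m and x of gauge_mid in the frame of nest between -0.007 and 0.007 m and y of gauge_mid in the frame of nest between -0.006 and 0.006 m and z of gauge_mid in the frame of nest below 0.004 m and x of gauge_go in the frame of nest above 0.05 m and linear speed of gauge below 0.02 m/s); the robot touches nothing.
It fails at once if the gauge is dropped: it is free in the air, touching nothing, with its axis more than 50 mm above the bench (height (world z) of gauge_mid above 0.05 m and contact force between gauge and anything else below 0.001 N).
It fails at once if the ring gauge, the workpiece or the slim gauge is moved by more than 30 mm (distance of any of ring_gauge, workpiece, slim_gauge from where it was at the start of the episode above 0.03 m).
It also fails if it takes over 70 s, if anything falls off the work surface, if the arm or the gripper's body presses on something with over 40 N, if the wrist force passes 120 N, or if a joint passes its speed limit or range.

## Working session

There is one attempt and no reset: what is moved stays moved. The work goes in short steps, Python scripts to look and compute and a tool call to move; the robot and the scene stay as the last step left them, time stands still between calls to the robot, and variables do not carry over. Pictures are saved under pics/ and viewed, and the job is handed in when it is done.

Besides the shell and the picture viewer there is one more tool, called after ">>>" as name(argument=value, ...), one argument or row to a line, values as JSON. move_arm: Moves the arm, as the interface text tells. Its arguments: {"type":"object","properties":{"moves":{"type":"array","items":{"type":"array","items":{"type":"array","items":{"type":"number"}}}},"jaw":{"type":"number"}},"required":["moves"]}

```bash
ls; mkdir -p pics; cat > h.py <<'E'
import numpy as np, cv2
from cell import ctrl, get_image, job, models
from scipy.spatial.transform import Rotation as R
def meta(im):
    return {k:v for k,v in im.items() if k!='color'}
def rot(o):
    o=np.array(o,float)
    if o.shape==(3,3): return o
    if o.size==4: raise Exception('quat?')
    return R.from_euler('xyz',o).as_matrix()
def f(im): return im['color'].shape[0]/2/np.tan(np.radians(im['fov_y'])/2)
def ray(im,uv):
    F=f(im);d=np.array([(uv[0]-im['cx'])/F,-(uv[1]-im['cy'])/F,-1.])
    return np.array(im['origin'],float), rot(im['orientation'])@d
def at(im,uv,z):
    o,d=ray(im,uv); return o+d*(z-o[2])/d[2]
def proj(im,p):
    c=rot(im['orientation']).T@(np.array(p,float)-np.array(im['origin'],float)); F=f(im)
    return np.array([im['cx']+F*c[0]/-c[2], im['cy']-F*c[1]/-c[2]])
E
python3 - <<'E'
from h import *
for n in ('top','side'):
    im=get_image(n); print(n,meta(im)); cv2.imwrite(f'pics/{n}0.png',im['color'])
    for t in ['case','cover','cover_grip','nest','gauge_mid','gauge_go','gauge','pad','ring_gauge','workpiece','slim_gauge']:
        print(t,[(round(r['score'],2),np.round(r['uv'],1).tolist()) for r in models.place_of(n,t)[:4]])
print(ctrl.read_state())
E
```

```text
pics
top {'fov_y': 53.82494895033918, 'cx': 260.7560337445067, 'cy': 184.53234537654635, 'origin': array([ 319.65595211,   44.51898758, 1049.0086445 ]), 'orientation': array([ 0.21330159, -0.00267368, -1.38128822])}
case [(0.83, [362.9, 204.1])]Traceback (most recent call last):
  File "<stdin>", line 5, in <module>
ValueError: it knows: case, cover_grip, gauge, gauge_go, gauge_mid, nest, pad, ring_gauge, slim_gauge, workpiece
```

```bash
python3 - <<'E'
from h import *
for n in ('top','side'):
    im=get_image(n); print(n,meta(im)); cv2.imwrite(f'pics/{n}1.png',im['color'])
    for t in ['case','cover_grip','nest','gauge_mid','gauge_go','gauge','pad','ring_gauge','workpiece','slim_gauge']:
        print(t,[(round(r['score'],2),np.round(r['uv'],1).tolist()) for r in models.place_of(n,t)[:4]])
print(ctrl.read_state())
E
```

```text
top {'fov_y': 53.82494895033918, 'cx': 260.7560337445067, 'cy': 184.53234537654635, 'origin': array([ 319.65595211,   44.51898758, 1049.0086445 ]), 'orientation': array([ 0.21330159, -0.00267368, -1.38128822])}
case [(0.73, [362.5, 199.7])]
cover_grip [(0.76, [367.7, 212.6])]
nest [(0.74, [366.2, 205.7])]
gauge_mid [(0.75, [234.3, 177.4]), (0.68, [148.7, 195.5]), (0.65, [299.6, 237.5])]
gauge_go [(0.83, [145.7, 178.0]), (0.61, [237.3, 158.1]), (0.58, [281.1, 221.6])]
gauge [(0.86, [293.5, 236.1]), (0.68, [153.1, 197.1]), (0.59, [235.4, 180.2])]
pad [(0.82, [234.2, 177.1])]
ring_gauge [(0.69, [240.2, 145.0]), (0.57, [367.0, 209.6]), (0.37, [217.3, 215.8])]
workpiece [(0.69, [214.9, 213.3]), (0.49, [366.6, 210.4])]
slim_gauge [(0.45, [333.2, 205.5])]
side {'fov_y': 53.43346245457687, 'cx': 261.1512442623538, 'cy': 193.8907000367459, 'origin': array([  98.27890196, -416.38922359,  496.3920235 ]), 'orientation': array([ 0.96820489, -0.01522077, -0.73916929])}
case [(0.91, [363.8, 284.5])]
cover_grip [(0.58, [361.6, 272.0])]
nest [(0.65, [359.5, 282.9]), (0.35, [358.8, 274.4])]
gauge_mid 
[... 381 characters left out ...]
0.8, [182.3, 200.8])]
slim_gauge []
{'clock': 1.2, 'qpos': array([ 1.09220666,  0.62838954,  0.03847335,  1.51739225, -0.02701424,
        0.99634573, -0.01995937]), 'qd': array([-0.00087907,  0.00041259, -0.00080983, -0.00169036, -0.00035211,
        0.00102136,  0.00146674]), 'tau': array([-1.09644768e-04, -5.63289070e+01,  1.22546520e+00, -1.93781483e+01,
        1.08397889e-02,  1.88407175e-03, -1.93399114e-05]), 'eef_pos': array([ 260.80209384, -595.38702857,  231.32219597]), 'tool_rot': array([-3.14152849e+00,  1.86238013e-05, -1.15797703e+00]), 'force': array([-0.23143803,  0.74439655, -0.23841369]), 'torque': array([ 0.03544739, -0.02063582,  0.03535953]), 'width': 85.61450025019613}
```

View pics/top0.png

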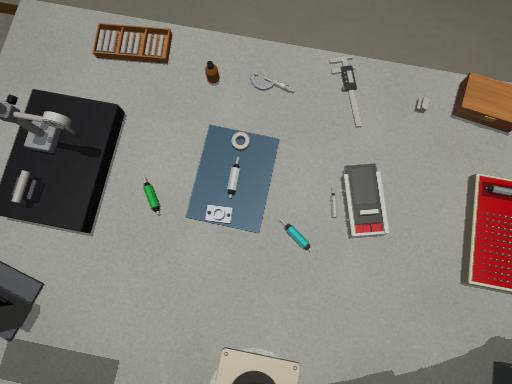

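View pics/side1.png

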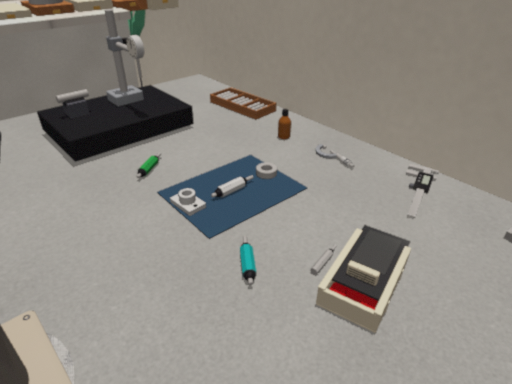

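```bash
python3 - <<'E'
from h import *
im=cv2.imread('pics/top1.png'); s=cv2.imread('pics/side1.png')
def c(im,x,y,w,h,k,n): cv2.imwrite(n,cv2.resize(im[y:y+h,x:x+w],None,fx=k,fy=k,interpolation=cv2.INTER_CUBIC))
c(im,180,120,100,110,5.4,'pics/c1.png'); c(im,320,150,80,100,6,'pics/c2.png')
c(s,310,220,110,100,6,'pics/c3.png'); c(s,165,150,140,80,5.5,'pics/c4.png')
E
```

```text
(no output)
```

View pics/c1.png

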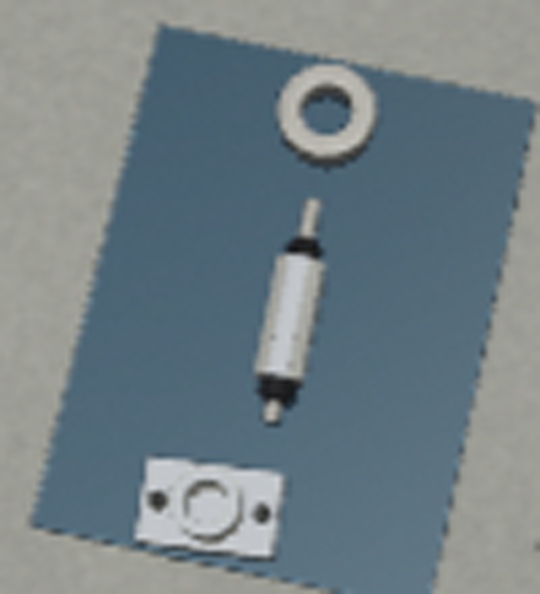

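View pics/c2.png

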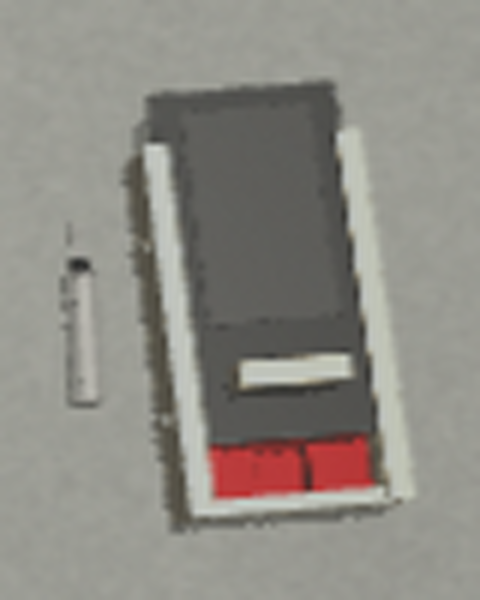

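View pics/c3.png

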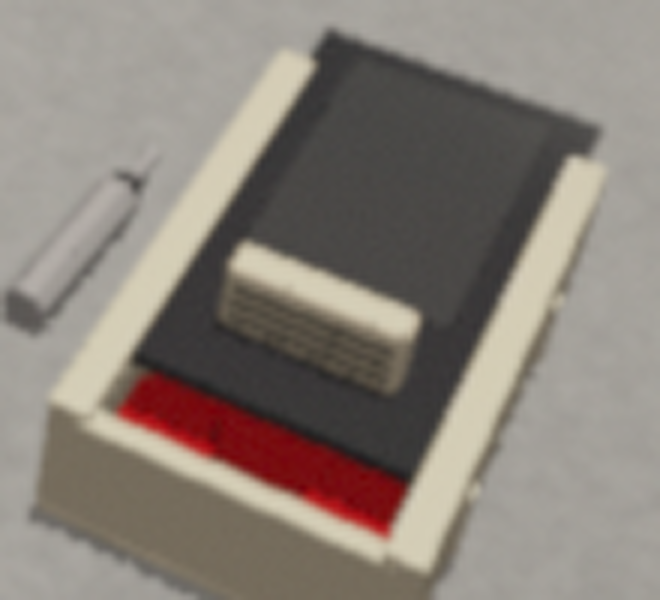

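View pics/c4.png

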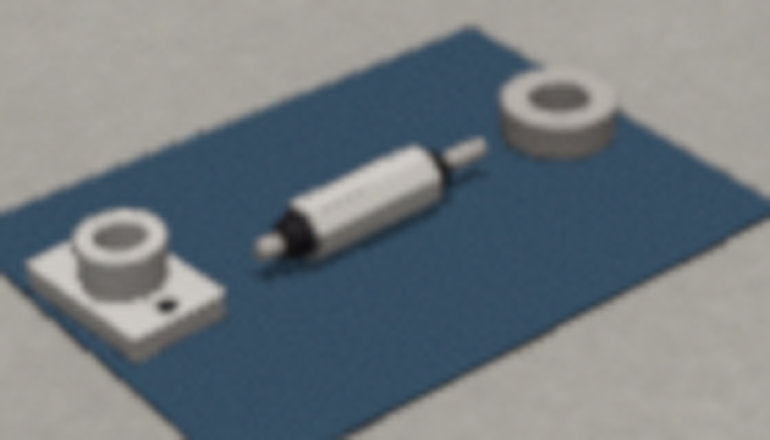

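```bash
cat > fit.py <<'E'
from h import *
from scipy.optimize import least_squares
def T(p,q):
    c,s=np.cos(p[2]),np.sin(p[2]); return np.array([p[0]+c*q[0]-s*q[1],p[1]+s*q[0]+c*q[1],q[2]])
def fit(obs,p0):
    """obs: list (im, local pt, uv)"""
    g=lambda p: np.concatenate([proj(im,T(p,q))-uv for im,q,uv in obs])
    r=least_squares(g,p0,loss='soft_l1'); return r.x,g(r.x).reshape(-1,2)
E
python3 - <<'E'
from fit import *
t=get_image('top'); s=get_image('side')
# top crop c2
def a(ox,oy,k,p): return np.array([ox+(p[0]+.5)/k-.5, oy+(p[1]+.5)/k-.5])
C=lambda p:a(320,150,6,p); S=lambda p:a(310,220,6,p)
case=[(t,(-85,50,43),C((188,517))),(t,(-85,-50,43),C((413,495))),(t,(85,50,43),C((146,147))),(t,(85,-50,43),C((359,126))),
(s,(-85,50,43),S((50,402))),(s,(-85,-50,43),S((435,575))),(s,(85,50,43),S((285,48))),(s,(85,-50,43),S((607,163)))]
p,r=fit(case,[500,-250,0]); print('case',p.round(3));print(r.round(1))
pt,r=fit(case[:4],p);print('toponly',pt.round(3),r.round(1).tolist())
ps,r=fit(case[4:],p);print('sideonly',ps.round(3),r.round(1).tolist())
# grip top centre z=60.5
print('grip top', at(t,C((296,370)),60.5), 'side',at(s,S((325,285)),60.5))
for q in (0,.02,.04): print(q, T(p,(-50+q*1000,0,60.5)))
G=lambda p:a(180,120,5.4,p); H=lambda p:a(165,150,5.5,p)
# gauge axis z=16 
z=16
go=G((313,200)); ti=G((272,424))
print('top go',at(t,go,16),'tip',at(t,ti,16))
for nm,i in (('top',t),('side',s)):
    for th in ('gauge_mid','gauge_go'):
        print(nm,th,[at(i,x['uv'],16)[:2].round(1).tolist() for x in models.place_of(nm,th)])
print('side',at(s,H((484,145)),16),at(s,H((257,252)),16))
print('pad',at(t,models.place_of('top','pad')[0]['uv'],0))
for th in ('ring_gauge','workpiece'): print(th,at(t,models.place_of('top',th)[0]['uv'],4))
E
```

```text
case [ 5.38856e+02 -2.04737e+02  2.76000e-01]
[[ 0.9  0. ]
 [ 0.8  0.4]
 [-0.6 -0.5]
 [ 0.  -0. ]
 [ 0.3 -0.2]
 [-0.6 -0.5]
 [-0.5  0. ]
 [ 0.3  0.6]]
toponly [ 5.38710e+02 -2.03929e+02  2.66000e-01] [[0.3, -0.1], [0.2, 0.6], [-0.6, -0.7], [0.1, 0.1]]
sideonly [ 5.38835e+02 -2.04936e+02  2.79000e-01] [[0.5, -0.0], [-0.2, -0.4], [-0.6, 0.1], [0.2, 0.6]]
grip top [ 513.53034255 -211.2652651    60.5       ] side [ 514.8028914  -210.80731377   60.5       ]
0 [ 490.75127568 -218.37356426   60.5       ]
0.02 [ 509.99307008 -212.91890127   60.5       ]
0.04 [ 529.23486448 -207.46423828   60.5       ]
top go [607.07991877 163.91062081  16.        ] tip [485.96179081 160.52666587  16.        ]
top gauge_mid [[451.2, 377.3], [422.1, -44.7], [545.0, 155.1]]
top gauge_go [[459.3, 13.3], [506.1, 404.6], [601.9, 166.5], [516.0, -117.0]]
side gauge_mid [[409.3, -39.8], [545.9, 157.8], [446.7, 360.4], [522.5, -214.0]]
side gauge_go [[604.6, 156.8], [513.7, 417.1], [457.1, 16.9]]
side [609.5927641  163.96514962  16.        ] [487.46087455 162.57394777  16.        ]
pad [552.76933705 157.92970089   0.        ]
ring_gauge [651.30432528 166.76462606   4.        ]
workpiece [431.01361676 183.28725973   4.        ]
```

```bash
cat >> fit.py <<'E'
CASE=np.array([538.8,-204.6,0.273])
def rel(xyz,yaw):
    s=ctrl.read_state(); R0=R.from_euler('xyz',s['tool_rot']); R1=R.from_euler('xyz',[np.pi,0,yaw])
    d=R0.inv().apply(np.array(xyz)-s['eef_pos'])/1000
    print('pose',s['eef_pos'].round(1),s['tool_rot'].round(3),'F',s['force'].round(1),'w',round(s['width'],1),'t',round(s['clock'],2))
    print('rel',d.round(4),(R0.inv()*R1).as_rotvec().round(3))
E
python3 - <<'E'
from fit import *
rel(T(CASE,(-50+24,0,150)),CASE[2]); rel([514.2,-211.1,150],CASE[2])
E
```

```text
pose [ 260.8 -595.4  231.3] [-3.142 -0.    -1.158] F [-0.1 -0.1 -0.2] w 85.4 t 1.65
rel [-0.2501 -0.3856  0.0813] [-0.    -0.    -1.431]
pose [ 260.8 -595.4  231.3] [-3.142 -0.    -1.158] F [-0.1 -0.1 -0.2] w 85.4 t 1.65
rel [-0.2504 -0.3863  0.0813] [-0.    -0.    -1.431]
```

>>> move_arm(
  moves=[
    [[-0.25,-0.386,0.081,0,0,-1.431],[-0.25,-0.386,0.081,0,0,-1.431],[-0.25,-0.386,0.081,0,0,-1.431],[-0.25,-0.386,0.081,0,0,-1.431],[-0.25,-0.386,0.081,0,0,-1.431],[-0.25,-0.386,0.081,0,0,-1.431],[-0.25,-0.386,0.081,0,0,-1.431],[-0.25,-0.386,0.081,0,0,-1.431],[-0.25,-0.386,0.081,0,0,-1.431],[-0.25,-0.386,0.081,0,0,-1.431],[-0.25,-0.386,0.081,0,0,-1.431],[-0.25,-0.386,0.081,0,0,-1.431]],
  ],
  jaw=0.6,
)

```text
clock: 3.15
eef_pos: [513.6, -212.8, 150.5]
tool_rot: [3.141, 0.0, 0.27]
force: [0.1, -0.9, 1.8]
width: 51.1
```

```bash
python3 - <<'E'
from fit import *
rel([514.2,-211.1,45],CASE[2])
for n in ('side',):
    im=get_image(n); cv2.imwrite('pics/s2.png',cv2.resize(im['color'][150:330,270:470],None,fx=3.3,fy=3.3,interpolation=2))
E
```

```text
pose [ 513.6 -212.8  150.5] [3.141 0.    0.27 ] F [ 0.1 -0.9  1.8] w 51.1 t 3.15
rel [ 0.0011 -0.0016  0.1055] [ 0.001  0.    -0.003]
```

View pics/s2.png

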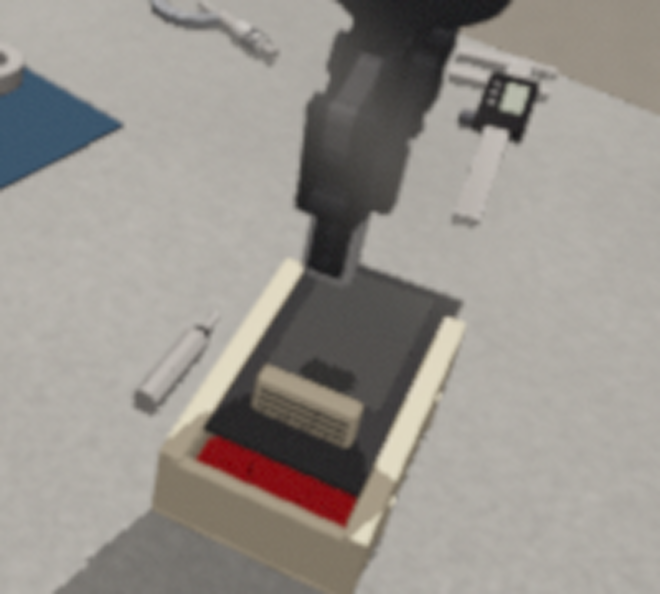

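The gripper hangs above the ridge (crop about 305,405), jaws aligned with the case axis. Descend and grip.

>>> move_arm(
  moves=[
    [[0.001,-0.0015,0.03,0,0,-0.003],[0.001,-0.0015,0.06,0,0,-0.003],[0.001,-0.0015,0.085,0,0,-0.003],[0.001,-0.0015,0.105,0,0,-0.003],[0.001,-0.0015,0.105,0,0,-0.003],[0.001,-0.0015,0.105,0,0,-0.003]],
  ],
)

```text
clock: 3.95
eef_pos: [515.1, -210.2, 46.0]
tool_rot: [3.141, -0.001, 0.276]
force: [0.3, 0.0, 0.6]
width: 51.1
```

>>> move_arm(
  moves=[
    [[0,0,0,0,0,0],[0,0,0,0,0,0],[0,0,0,0,0,0],[0,0,0,0,0,0],[0,0,0,0,0,0],[0,0,0,0,0,0]],
  ],
  jaw=0,
)

```text
clock: 4.7
eef_pos: [514.9, -210.1, 46.2]
tool_rot: [3.141, -0.001, 0.275]
force: [-0.8, 0.2, 6.1]
width: 10.1
```

```bash
python3 - <<'E'
from fit import *
rel(T(CASE,(-50+134,0,45)),CASE[2])
s=ctrl.read_state();c=R.from_euler('z',-CASE[2]).apply(s['eef_pos']-np.array([*CASE[:2],0]));print(c)
im=get_image('side'); cv2.imwrite('pics/s3.png',cv2.resize(im['color'][150:330,270:470],None,fx=3.3,fy=3.3,interpolation=2))
E
```

```text
pose [ 514.9 -210.1   46.2] [ 3.141e+00 -1.000e-03  2.750e-01] F [-0.8  0.2  6.1] w 10.1 t 4.7
rel [0.1085 0.0014 0.0012] [ 0.001 -0.001  0.002]
[-24.47130037   1.14194076  46.15035894]
```

View pics/s3.png

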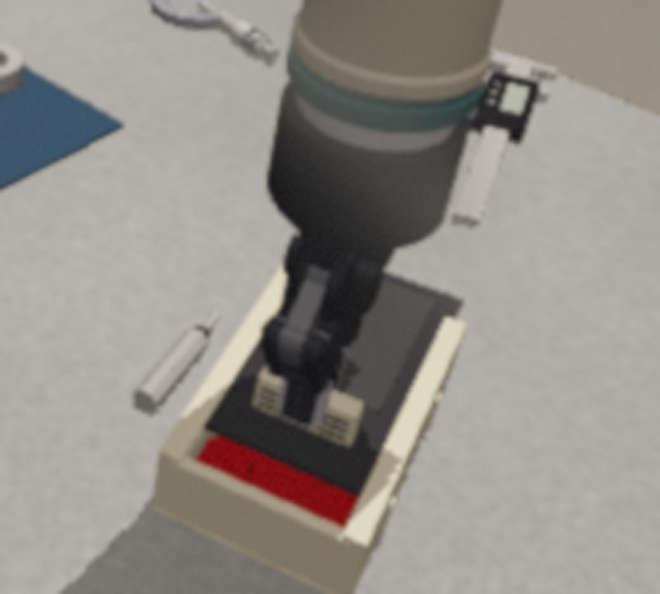

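>>> move_arm(
  moves=[
    [[0.01,0,0,0,0,0],[0.025,0,0,0,0,0],[0.04,0,0,0,0,0],[0.055,0,0,0,0,0],[0.07,0,0,0,0,0],[0.085,0,0,0,0,0],[0.095,0,0,0,0,0],[0.103,0,0,0,0,0],[0.103,0,0,0,0,0],[0.103,0,0,0,0,0]],
  ],
)

```text
clock: 6.0
eef_pos: [615.1, -182.4, 46.2]
tool_rot: [3.14, -0.003, 0.276]
force: [2.0, -2.2, 5.3]
width: 10.5
```

>>> move_arm(
  moves=[
    [[0.002,0,0,0,0,0],[0.004,0,0,0,0,0],[0.006,0,0,0,0,0],[0.006,0,0,0,0,0]],
  ],
)

```text
clock: 6.5
eef_pos: [619.6, -181.2, 46.2]
tool_rot: [3.14, -0.0, 0.275]
force: [-1.1, -1.4, 6.8]
width: 10.0
```

>>> move_arm(
  moves=[
    [[0.0015,0,0,0,0,0],[0.003,0,0,0,0,0],[0.003,0,0,0,0,0]],
  ],
)

```text
clock: 6.88
eef_pos: [619.6, -181.1, 46.1]
tool_rot: [3.141, 0.005, 0.275]
force: [-5.8, -2.0, 11.3]
width: 10.0
```

>>> move_arm(
  moves=[
    [[0,0,0,0,0,0],[0,0,0,0,0,0],[0,0,0,0,0,0],[0,0,0,0,0,0]],
  ],
  jaw=0.6,
)

```text
clock: 7.38
eef_pos: [622.3, -179.0, 45.0]
tool_rot: [-3.141, 0.0, 0.276]
force: [-0.2, -0.2, 1.2]
width: 51.3
```

>>> move_arm(
  moves=[
    [[0,0,-0.04,0,0,0],[0,0,-0.09,0,0,0],[0,0,-0.14,0,0,0],[0,0,-0.14,0,0,0]],
  ],
)

```text
clock: 7.88
eef_pos: [625.5, -179.6, 190.0]
tool_rot: [3.137, -0.008, 0.276]
force: [-0.0, -0.5, -0.5]
width: 51.8
```

```bash
python3 - <<'E'
from fit import *
for n in ('top','side'):
    im=get_image(n); cv2.imwrite(f'pics/{n}4.png',im['color'])
im=cv2.imread('pics/top4.png'); s=cv2.imread('pics/side4.png')
def c(im,x,y,w,h,k,n): cv2.imwrite(n,cv2.resize(im[y:y+h,x:x+w],None,fx=k,fy=k,interpolation=cv2.INTER_CUBIC))
c(im,205,145,60,60,9,'pics/d1.png'); c(im,320,150,80,100,6,'pics/d2.png')
c(s,310,220,110,100,6,'pics/d3.png'); c(s,200,160,70,50,10,'pics/d4.png')
t=get_image('top')
E
```

```text
(no output)
```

View pics/d1.png

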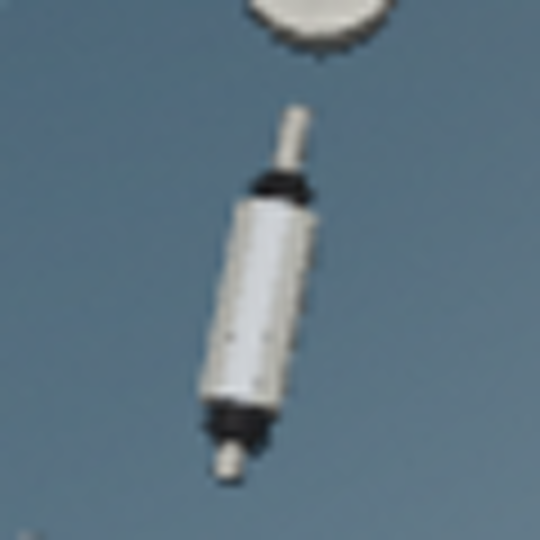

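View pics/d2.png

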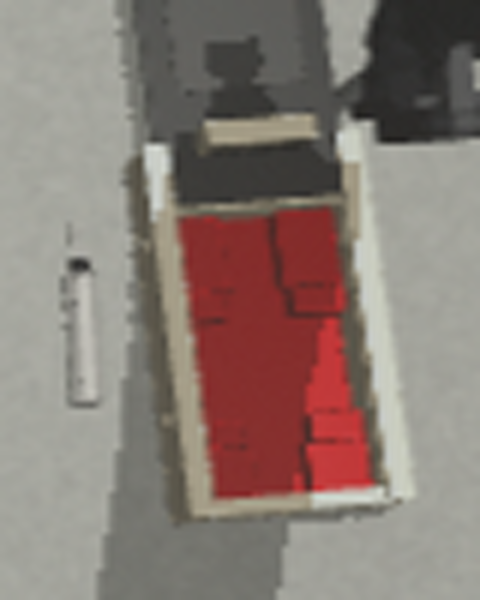

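View pics/d3.png

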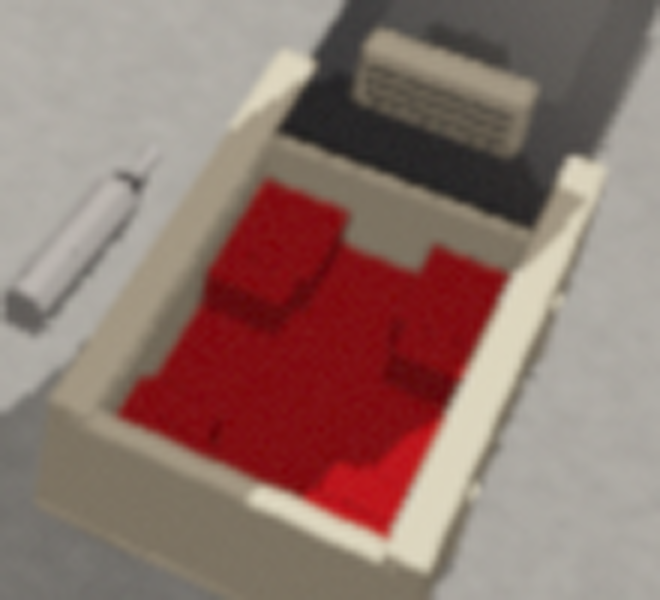

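View pics/d4.png

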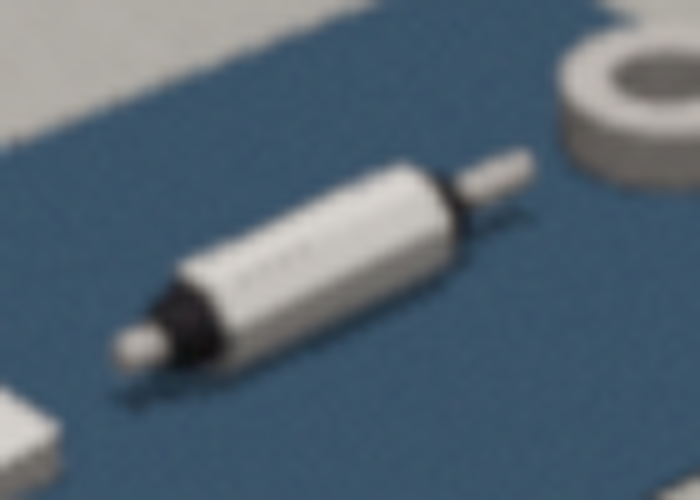

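```bash
python3 - <<'E'
from fit import *
t=get_image('top'); s=get_image('side')
def a(ox,oy,k,p): return np.array([ox+(p[0]+.5)/k-.5, oy+(p[1]+.5)/k-.5])
C=lambda p:a(205,145,9,p); S=lambda p:a(200,160,10,p)
o=[(t,(66,0,16),C((299,107))),(t,(44,0,16),C((288,168))),(t,(-44,0,16),C((232,445))),(t,(-54,0,16),C((228,482))),
(s,(66,0,16),S((534,165))),(s,(44,0,16),S((462,197))),(s,(-54,0,16),S((118,352)))]
for q in (o,o[:4],o[4:]):
    p,r=fit(q,[545,160,0]);print(p.round(3),r.round(1).tolist())
p,_=fit(o,[545,160,0])
rel([p[0],p[1],110],p[2]-np.pi/2)
E
```

```text
[5.42325e+02 1.62469e+02 5.00000e-03] [[0.2, -0.2], [-0.1, 0.4], [-0.1, -0.3], [-0.3, -0.9], [-0.4, 0.3], [-0.3, 0.4], [0.4, 0.6]]
[5.41646e+02 1.62151e+02 1.70000e-02] [[0.0, 0.0], [-0.2, 0.6], [0.2, -0.0], [-0.1, -0.6]]
[ 5.43512e+02  1.63988e+02 -1.70000e-02] [[-0.1, 0.1], [-0.0, 0.1], [0.1, -0.1]]
pose [ 621.3 -179.2  183.6] [-3.14e+00  3.00e-03  2.76e-01] F [0.8 0.4 0.5] w 51.0 t 8.12
rel [ 0.0174 -0.3501  0.0741] [0.002 0.003 1.842]
```

>>> move_arm(
  moves=[
    [[0.017,-0.35,0.074,0.002,0.003,1.84],[0.017,-0.35,0.074,0.002,0.003,1.84],[0.017,-0.35,0.074,0.002,0.003,1.84],[0.017,-0.35,0.074,0.002,0.003,1.84],[0.017,-0.35,0.074,0.002,0.003,1.84],[0.017,-0.35,0.074,0.002,0.003,1.84],[0.017,-0.35,0.074,0.002,0.003,1.84],[0.017,-0.35,0.074,0.002,0.003,1.84],[0.017,-0.35,0.074,0.002,0.003,1.84],[0.017,-0.35,0.074,0.002,0.003,1.84],[0.017,-0.35,0.074,0.002,0.003,1.84],[0.017,-0.35,0.074,0.002,0.003,1.84],[0.017,-0.35,0.074,0.002,0.003,1.84],[0.017,-0.35,0.074,0.002,0.003,1.84]],
  ],
)

```text
clock: 9.88
eef_pos: [543.4, 161.9, 111.3]
tool_rot: [-3.139, -0.0, -1.564]
force: [-0.3, -0.7, 0.3]
width: 51.2
```

```bash
python3 - <<'E'
from fit import *
rel([542.3,162.5,7.5],.008-np.pi/2)
im=get_image('side'); cv2.imwrite('pics/s5.png',cv2.resize(im['color'][100:260,130:330],None,fx=3.5,fy=3.5,interpolation=2))
E
```

```text
pose [543.4 161.9 111.3] [-3.139 -0.    -1.564] F [-0.3 -0.7  0.3] w 51.2 t 9.88
rel [-0.0006  0.0014  0.1038] [-0.003 -0.    -0.001]
```

View pics/s5.png

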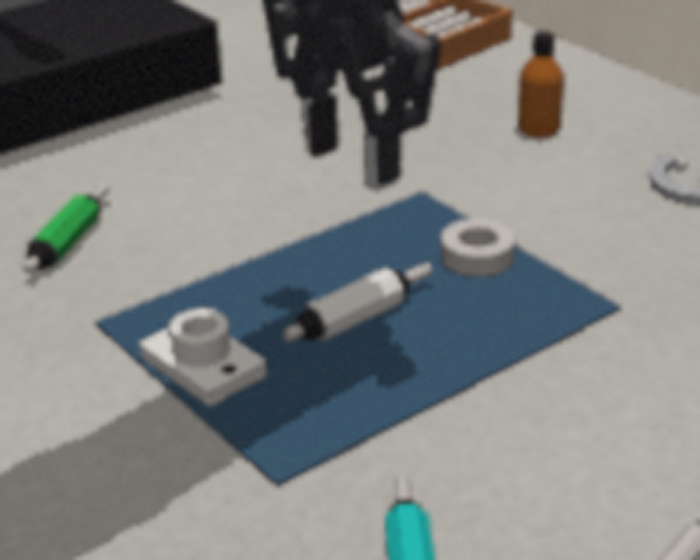

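The open fingers hang straight above the silver gauge handle (crop 355,300), clear of the block and the ring.

>>> move_arm(
  moves=[
    [[0,0.001,0.03,-0.003,0,0],[0,0.001,0.06,-0.003,0,0],[0,0.001,0.085,-0.003,0,0],[0,0.001,0.1,-0.003,0,0],[0,0.001,0.104,-0.003,0,0],[0,0.001,0.104,-0.003,0,0],[0,0.001,0.104,-0.003,0,0]],
  ],
)

```text
clock: 10.8
eef_pos: [543.4, 162.2, 8.2]
tool_rot: [-3.14, 0.0, -1.564]
force: [0.2, -0.9, 0.2]
width: 51.1
```

>>> move_arm(
  moves=[
    [[0,0,0,0,0,0],[0,0,0,0,0,0],[0,0,0,0,0,0],[0,0,0,0,0,0],[0,0,0,0,0,0],[0,0,0,0,0,0]],
  ],
  jaw=0,
)

```text
clock: 11.55
eef_pos: [543.1, 162.3, 8.1]
tool_rot: [-3.14, 0.0, -1.564]
force: [-0.4, -0.3, 5.9]
width: 22.4
```

>>> move_arm(
  moves=[
    [[0,0,-0.01,0,0,0],[0,0,-0.03,0,0,0],[0,0,-0.055,0,0,0],[0,0,-0.08,0,0,0],[0,0,-0.1,0,0,0],[0,0,-0.1,0,0,0],[0,0,-0.1,0,0,0]],
  ],
)

```text
clock: 12.42
eef_pos: [542.1, 162.0, 106.8]
tool_rot: [3.141, -0.0, -1.564]
force: [-0.4, -0.8, -1.8]
width: 22.3
```

```bash
python3 - <<'E'
from fit import *
n=T(CASE,(-18,0,110)); print(n)
rel(n,CASE[2]-np.pi/2)
im=get_image('side'); cv2.imwrite('pics/s6.png',cv2.resize(im['color'][100:260,130:330],None,fx=3.5,fy=3.5,interpolation=2))
im=get_image('top'); cv2.imwrite('pics/t6.png',cv2.resize(im['color'][110:240,170:300],None,fx=4.5,fy=4.5,interpolation=2))
E
```

```text
[ 521.46660541 -209.45318781  110.        ]
pose [542.1 162.  106.8] [ 3.141 -0.    -1.564] F [-0.4 -0.8 -1.8] w 22.3 t 12.43
rel [ 0.3713  0.0232 -0.003 ] [ 0.001 -0.    -0.266]
```

View pics/s6.png

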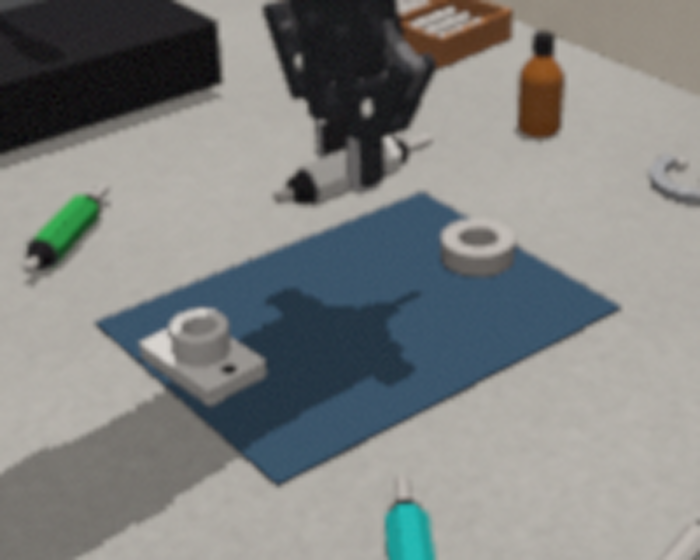

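View pics/t6.png

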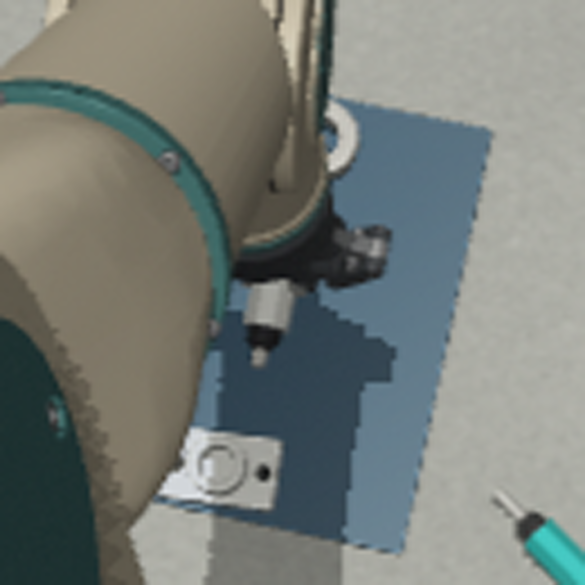

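```bash
python3 - <<'E'
from fit import *
s=get_image('side')
def a(ox,oy,k,p): return np.array([ox+(p[0]+.5)/k-.5, oy+(p[1]+.5)/k-.5])
S=lambda p:a(130,100,3.5,p)
z=ctrl.read_state()['eef_pos'][2]+7.9
g=at(s,S((433,139)),z);m=at(s,S((276,196)),z);print(g,m,np.linalg.norm(g-m))
d=(g-m)/np.linalg.norm(g-m);print('mid',g-66*d,m+54*d,'yaw',np.arctan2(d[1],d[0]))
# nets
for q in models.place_of('side','gauge_mid'): print(q['score'],at(s,q['uv'],z))
rel([0,0,0],0)
E
```

```text
[608.2699809  160.24310168 114.24379253] [488.71073017 164.32865961 114.24379253] 119.62903585651809
mid [542.30848174 162.49712656 114.24379253] [542.67922948 162.48445743 114.24379253] yaw -0.03415853445012151
0.91 [ 348.86954583 -116.9455503   114.24379253]
0.78 [537.40306753 152.55320654 114.24379253]
0.68 [374.35711905 205.01601033 114.24379253]
pose [542.1 161.9 106.5] [ 3.140e+00 -1.000e-03 -1.564e+00] F [ 0.  -0.2 -0.4] w 22.4 t 12.62
rel [0.1582 0.5431 0.1073] [ 2.000e-03  1.000e-03 -1.564e+00]
```

>>> move_arm(
  moves=[
    [[0.02,0.001,-0.003,0,0,-0.02],[0.06,0.003,-0.003,0,0,-0.05],[0.1,0.006,-0.003,0,0,-0.08],[0.15,0.009,-0.003,0,0,-0.11],[0.2,0.012,-0.003,0,0,-0.15],[0.25,0.015,-0.003,0,0,-0.18],[0.3,0.019,-0.003,0,0,-0.22],[0.34,0.021,-0.003,0,0,-0.25],[0.362,0.023,-0.003,0,0,-0.266],[0.3713,0.0232,-0.003,0,0,-0.266],[0.3713,0.0232,-0.003,0,0,-0.266],[0.3713,0.0232,-0.003,0,0,-0.266]],
  ],
)

```text
clock: 14.12
eef_pos: [522.2, -207.6, 110.2]
tool_rot: [-3.142, 0.001, -1.296]
force: [0.6, 0.3, -1.2]
width: 22.1
```

```bash
python3 - <<'E'
from fit import *
rel(T(CASE,(-18,0,9)),CASE[2]-np.pi/2)
im=get_image('side'); cv2.imwrite('pics/s7.png',cv2.resize(im['color'][150:330,270:470],None,fx=3.3,fy=3.3,interpolation=2))
im=get_image('top'); cv2.imwrite('pics/t7.png',cv2.resize(im['color'][130:260,300:430],None,fx=4.5,fy=4.5,interpolation=2))
E
```

```text
pose [ 522.2 -207.6  110.2] [-3.142e+00  1.000e-03 -1.296e+00] F [ 0.6  0.3 -1.2] w 22.1 t 14.12
rel [0.0017 0.0013 0.1012] [-0.     0.001  0.002]
```

View pics/s7.png

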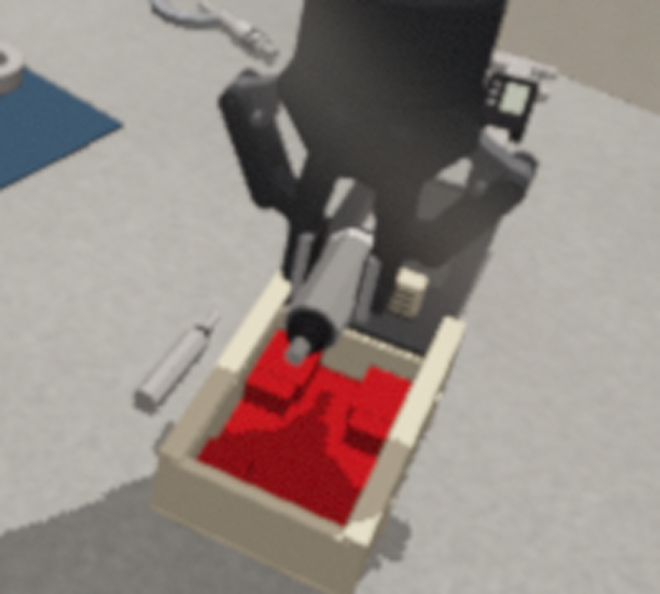

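View pics/t7.png

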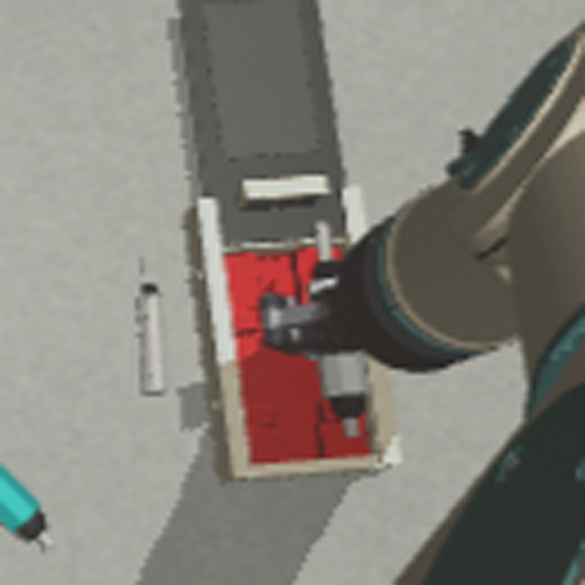

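```bash
python3 - <<'E'
from fit import *
rel(T(CASE,(-18,0,9)),CASE[2]-np.pi/2)
t=get_image('top');s=get_image('side')
rel(T(CASE,(-18,0,9)),CASE[2]-np.pi/2)
# refine case by inner opening edges: lips from contour of cream? use crops
def a(ox,oy,k,p): return np.array([ox+(p[0]+.5)/k-.5, oy+(p[1]+.5)/k-.5])
C=lambda p:a(320,150,6,p);S=lambda p:a(310,220,6,p)
# d2: shoulder gap etc. z=19 : channel edge lines at +x shoulder  (right shoulder left edge top 276,210 ; 290,315)
inv=lambda w:R.from_euler('z',-CASE[2]).apply(w-np.array([*CASE[:2],0])).round(1)
for nm,p in (('r-sh far',(276,210)),('r-sh step',(286,285)),('r-sh near',(290,314)),('r-sh2 far',(312,410)),('r-sh2 step',(310,442)),('near end',(303,455))): print(nm,inv(at(t,C(p),19)))
for nm,p in (('L far right',(350,212)),('L far left',(268,182)),('R far left',(433,247)),('L near right',(280,308)),('R near left',(390,350))): print(nm,inv(at(s,S(p),19)))
# held gauge in images: side tip
k=lambda p:a(270,150,3.3,p)
z=118.
print('tip held side',inv(at(s,k((296,350)),z)))
k2=lambda p:a(300,130,4.5,p)
print('top go',inv(at(t,k2((322,226)),z)),'tip',inv(at(t,k2((351,432)),z)))
E
```

```text
pose [ 522.4 -207.8  110.3] [-3.141e+00  1.000e-03 -1.296e+00] F [ 0.7 -0.6 -1.5] w 22.5 t 14.22
rel [0.0014 0.0013 0.1013] [-0.     0.001  0.002]
pose [ 522.3 -208.3  110.4] [-3.141  0.    -1.296] F [ 0.1 -0.1 -1.3] w 22.4 t 14.32
rel [0.0009 0.0011 0.1014] [-0.     0.     0.001]
r-sh far [ 53.9 -13.6  19. ]
r-sh step [ 18.4 -13.2  19. ]
r-sh near [  4.8 -13.1  19. ]
r-sh2 far [-40.  -16.8  19. ]
r-sh2 step [-54.4 -13.7  19. ]
near end [-60.   -9.7  19. ]
L far right [52.1 12.7 19. ]
L far left [51.2 38.2 19. ]
R far left [ 51.1 -13.   19. ]
L near right [ 2.9 16.4 19. ]
R near left [  4.3 -15.4  19. ]
tip held side [-66.8   2.2 118. ]
top go [ 45.9   0.6 118. ] tip [-70.1   1.5 118. ]
```

>>> move_arm(
  moves=[
    [[0.001,0.001,0.015,0,0,0.001],[0.001,0.001,0.035,0,0,0.001],[0.001,0.001,0.055,0,0,0.001],[0.001,0.001,0.07,0,0,0.001],[0.001,0.001,0.07,0,0,0.001],[0.001,0.001,0.07,0,0,0.001]],
  ],
)

```text
clock: 15.08
eef_pos: [521.6, -210.8, 40.6]
tool_rot: [-3.141, -0.001, -1.299]
force: [-0.3, -0.2, -0.5]
width: 22.2
```

```bash
python3 - <<'E'
from fit import *
im=get_image('side'); cv2.imwrite('pics/s8.png',cv2.resize(im['color'][190:330,310:430],None,fx=5,fy=5,interpolation=2)[:600])
im=get_image('top'); cv2.imwrite('pics/t8.png',cv2.resize(im['color'][150:250,320:400],None,fx=6,fy=6,interpolation=2))
rel(T(CASE,(-18,0,9.5)),CASE[2]-np.pi/2)
E
```

```text
pose [ 521.9 -210.9   41.1] [-3.140e+00 -1.000e-03 -1.299e+00] F [ 0.4 -0.2 -0.2] w 22.5 t 15.18
rel [-0.0015  0.      0.0316] [-0.001 -0.001 -0.001]
```

View pics/s8.png

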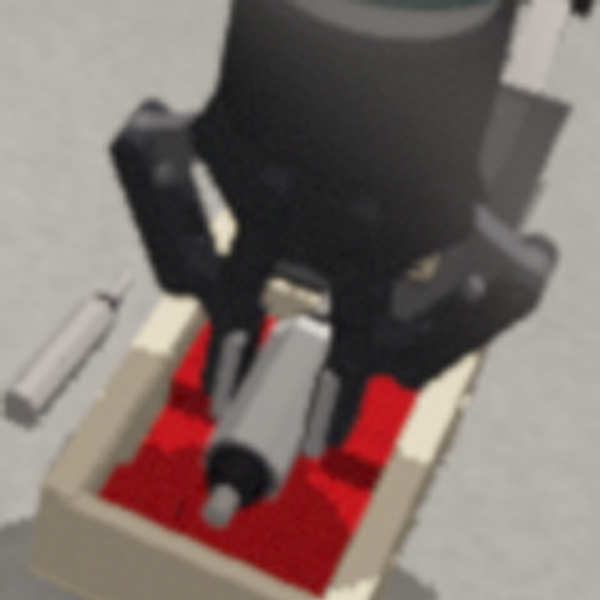

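View pics/t8.png

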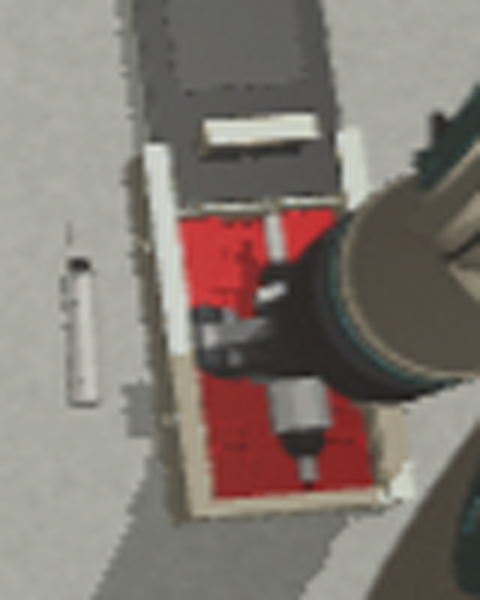

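>>> move_arm(
  moves=[
    [[-0.001,0,0.006,0,0,0],[-0.001,0,0.012,0,0,0],[-0.001,0,0.018,0,0,0],[-0.001,0,0.022,0,0,0],[-0.001,0,0.026,0,0,0],[-0.001,0,0.026,0,0,0]],
  ],
)

```text
clock: 15.92
eef_pos: [520.8, -209.6, 14.0]
tool_rot: [3.141, 0.0, -1.299]
force: [0.9, -0.1, -1.2]
width: 22.2
```

```bash
python3 - <<'E'
from fit import *
im=get_image('side'); cv2.imwrite('pics/s9.png',cv2.resize(im['color'][190:330,310:430],None,fx=5,fy=5,interpolation=2)[:600])
rel(T(CASE,(-18,0,9.5)),CASE[2]-np.pi/2)
E
```

```text
pose [ 521.  -209.7   14.2] [ 3.141 -0.    -1.299] F [-0.   0.7 -1.2] w 22.4 t 15.97
rel [-0.0001 -0.0005  0.0047] [ 0.    -0.    -0.001]
```

View pics/s9.png

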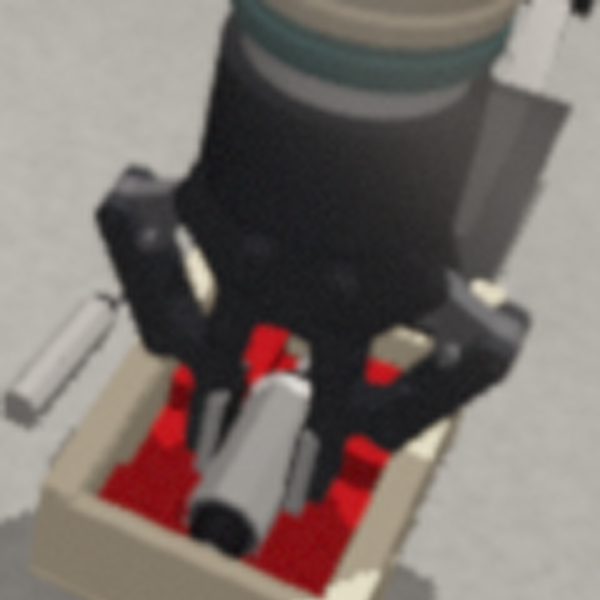

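>>> move_arm(
  moves=[
    [[0,0,0.002,0,0,0],[0,0,0.004,0,0,0],[0,0,0.005,0,0,0],[0,0,0.005,0,0,0]],
  ],
)

```text
clock: 16.48
eef_pos: [521.1, -209.6, 9.3]
tool_rot: [-3.142, -0.0, -1.299]
force: [-0.1, 0.7, -1.0]
width: 22.4
```

>>> move_arm(
  moves=[
    [[0,0,0.001,0,0,0],[0,0,0.0015,0,0,0],[0,0,0.0015,0,0,0]],
  ],
)

```text
clock: 16.85
eef_pos: [521.1, -209.7, 9.1]
tool_rot: [-3.141, -0.0, -1.299]
force: [-2.4, 0.9, 9.8]
width: 21.9
```

Contact with the floor felt (about 10 N). Open a little and let go.

>>> move_arm(
  moves=[
    [[0,0,0,0,0,0],[0,0,0,0,0,0],[0,0,0,0,0,0],[0,0,0,0,0,0],[0,0,0,0,0,0]],
  ],
  jaw=0.42,
)

```text
clock: 17.48
eef_pos: [521.1, -209.7, 7.8]
tool_rot: [-3.142, -0.0, -1.299]
force: [0.0, -0.6, 0.3]
width: 35.7
```

>>> move_arm(
  moves=[
    [[0,0,-0.01,0,0,0],[0,0,-0.03,0,0,0],[0,0,-0.06,0,0,0],[0,0,-0.1,0,0,0],[0,0,-0.14,0,0,0],[0,0,-0.14,0,0,0]],
  ],
)

```text
clock: 18.23
eef_pos: [523.3, -210.6, 151.6]
tool_rot: [-3.135, -0.004, -1.299]
force: [-0.1, 0.2, 0.3]
width: 35.7
```

```bash
python3 - <<'E'
from fit import *
im=get_image('side'); cv2.imwrite('pics/s10.png',cv2.resize(im['color'][220:320,310:420],None,fx=6,fy=6,interpolation=2))
im=get_image('top'); cv2.imwrite('pics/t10.png',cv2.resize(im['color'][150:250,320:400],None,fx=6,fy=6,interpolation=2))
rel(T(CASE,(84,0,150)),CASE[2])
E
```

```text
pose [ 521.  -209.5  148.4] [-3.141e+00 -1.000e-03 -1.299e+00] F [ 0.2  0.6 -0.6] w 35.8 t 18.32
rel [-1.000e-04 -1.024e-01 -1.500e-03] [-0.000e+00 -1.000e-03 -1.572e+00]
```

View pics/s10.png

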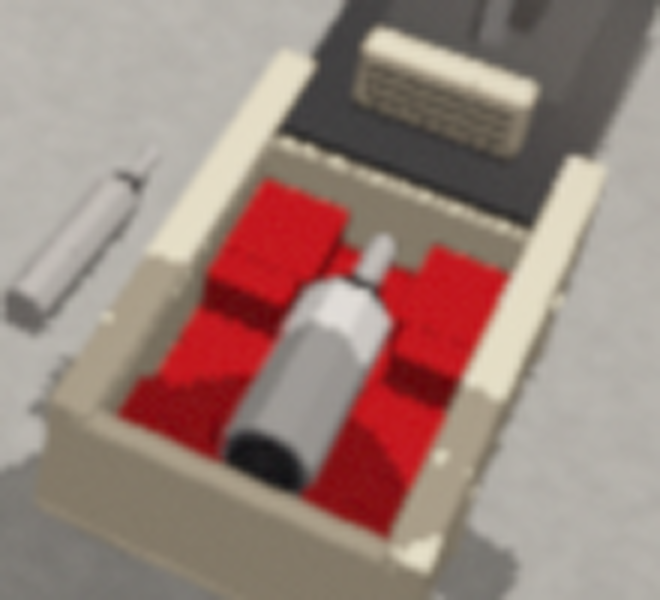

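View pics/t10.png

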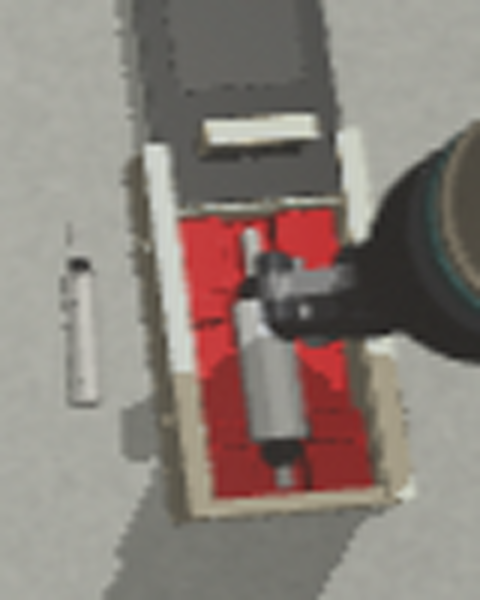

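```bash
python3 - <<'E'
from fit import *
t=get_image('top');s=get_image('side')
def a(ox,oy,k,p): return np.array([ox+(p[0]+.5)/k-.5, oy+(p[1]+.5)/k-.5])
C=lambda p:a(320,150,6,p);S=lambda p:a(310,220,6,p)
inv=lambda w:R.from_euler('z',-CASE[2]).apply(w-np.array([*CASE[:2],0])).round(1)
print('top go',inv(at(t,C((250,230)),17)),'tip',inv(at(t,C((285,486)),17)))
print('side go',inv(at(s,S((385,236)),17)))
# handle ends, top face z=29, width centre
print('handle far top',inv(at(t,C((246,302)),29)),'near',inv(at(t,C((277,438)),29)))
E
```

```text
top go [45.8 -0.9 17. ] tip [-73.1  -0.1  17. ]
side go [50.1  0.8 17. ]
handle far top [10.5  9.1 29. ] near [-52.3   3.9  29. ]
```

>>> move_arm(
  moves=[
    [[0,-0.1024,0,0,0,-1.571],[0,-0.1024,0,0,0,-1.571],[0,-0.1024,0,0,0,-1.571],[0,-0.1024,0,0,0,-1.571],[0,-0.1024,0,0,0,-1.571],[0,-0.1024,0,0,0,-1.571],[0,-0.1024,0,0,0,-1.571],[0,-0.1024,0,0,0,-1.571],[0,-0.1024,0,0,0,-1.571],[0,-0.1024,0,0,0,-1.571],[0,-0.1024,0,0,0,-1.571],[0,-0.1024,0,0,0,-1.571]],
  ],
  jaw=0.6,
)

```text
clock: 19.92
eef_pos: [619.5, -182.0, 147.6]
tool_rot: [-3.142, 0.0, 0.271]
force: [-0.8, -0.1, -0.5]
width: 51.3
```

```bash
python3 - <<'E'
from fit import *
rel(T(CASE,(84,0,46)),CASE[2])
E
```

```text
pose [ 619.5 -182.   147.6] [-3.142  0.     0.271] F [-0.8 -0.1 -0.5] w 51.3 t 19.93
rel [ 0.0002 -0.      0.1016] [-0.     0.    -0.002]
```

>>> move_arm(
  moves=[
    [[0,0,0.03,0,0,-0.002],[0,0,0.06,0,0,-0.002],[0,0,0.085,0,0,-0.002],[0,0,0.1015,0,0,-0.002],[0,0,0.1015,0,0,-0.002],[0,0,0.1015,0,0,-0.002]],
  ],
)

```text
clock: 20.68
eef_pos: [620.5, -182.2, 47.3]
tool_rot: [3.141, -0.002, 0.274]
force: [0.2, -0.4, -1.2]
width: 51.2
```

>>> move_arm(
  moves=[
    [[0,0,0,0,0,0],[0,0,0,0,0,0],[0,0,0,0,0,0],[0,0,0,0,0,0],[0,0,0,0,0,0]],
  ],
  jaw=0,
)

```text
clock: 21.3
eef_pos: [620.0, -182.4, 47.3]
tool_rot: [3.141, -0.001, 0.274]
force: [-2.6, 0.5, 5.9]
width: 9.8
```

>>> move_arm(
  moves=[
    [[-0.008,0,0,0,0,0],[-0.02,0,0,0,0,0],[-0.035,0,0,0,0,0],[-0.05,0,0,0,0,0],[-0.065,0,0,0,0,0],[-0.08,0,0,0,0,0],[-0.095,0,0,0,0,0],[-0.11,0,0,0,0,0],[-0.12,0,0,0,0,0],[-0.127,0,0,0,0,0],[-0.13,0,0,0,0,0],[-0.13,0,0,0,0,0]],
  ],
)

```text
clock: 22.8
eef_pos: [494.1, -217.2, 47.2]
tool_rot: [3.141, -0.001, 0.274]
force: [-0.1, 1.1, 9.9]
width: 10.0
```

>>> move_arm(
  moves=[
    [[-0.002,0,0,0,0,0],[-0.004,0,0,0,0,0],[-0.005,0,0,0,0,0],[-0.005,0,0,0,0,0],[-0.005,0,0,0,0,0]],
  ],
)

```text
clock: 23.42
eef_pos: [490.8, -218.1, 47.2]
tool_rot: [3.141, -0.003, 0.274]
force: [1.5, 1.3, 7.4]
width: 10.2
```

```bash
python3 - <<'E'
from fit import *
rel(T(CASE,(-50,0,46)),CASE[2])
E
```

```text
pose [ 490.8 -218.1   47.2] [ 3.141e+00 -3.000e-03  2.740e-01] F [1.5 1.3 7.4] w 10.2 t 23.43
rel [-0.0001 -0.0001  0.0012] [ 0.001 -0.003  0.001]
```

>>> move_arm(
  moves=[
    [[-0.001,0,0,0,0,0],[-0.002,0,0,0,0,0],[-0.002,0,0,0,0,0]],
  ],
)

```text
clock: 23.8
eef_pos: [490.8, -218.2, 47.3]
tool_rot: [3.14, -0.007, 0.275]
force: [5.3, 3.2, 3.7]
width: 10.0
```

>>> move_arm(
  moves=[
    [[0,0,0,0,0,0],[0,0,0,0,0,0],[0,0,0,0,0,0],[0,0,0,0,0,0]],
  ],
  jaw=0.6,
)

```text
clock: 24.3
eef_pos: [487.3, -219.4, 46.2]
tool_rot: [-3.142, 0.001, 0.274]
force: [0.7, -0.2, -0.1]
width: 51.1
```

>>> move_arm(
  moves=[
    [[0,0,-0.03,0,0,0],[0,0,-0.08,0,0,0],[0,0,-0.13,0,0,0],[0,-0.05,-0.16,0,0,0],[0,-0.1,-0.16,0,0,0],[0,-0.15,-0.16,0,0,0],[0,-0.15,-0.16,0,0,0],[0,-0.15,-0.16,0,0,0]],
  ],
)

```text
clock: 25.3
eef_pos: [447.4, -75.4, 206.4]
tool_rot: [3.141, -0.0, 0.274]
force: [0.2, -0.3, -0.0]
width: 51.4
```

```bash
python3 - <<'E'
from fit import *
im=get_image('side'); cv2.imwrite('pics/s11.png',im['color'])
cv2.imwrite('pics/s11c.png',cv2.resize(im['color'][220:320,310:420],None,fx=6,fy=6,interpolation=2))
im=get_image('top'); cv2.imwrite('pics/t11.png',cv2.resize(im['color'][100:250,180:400],None,fx=3.6,fy=3.6,interpolation=2))
rel([0,0,0],0)
E
```

```text
pose [447.5 -76.1 206.2] [3.141 0.    0.272] F [-1.2 -0.3  0.3] w 51.1 t 25.4
rel [-0.4106 -0.1936  0.2061] [ 0.001 -0.     0.272]
```

View pics/s11c.png

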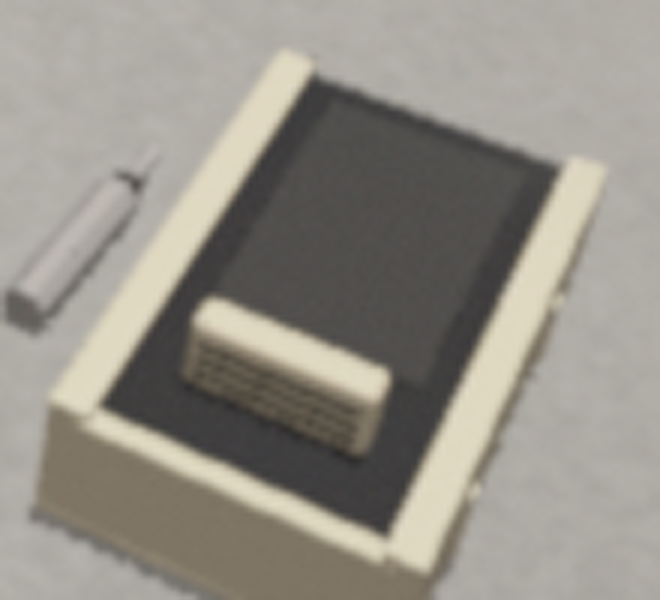

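View pics/t11.png

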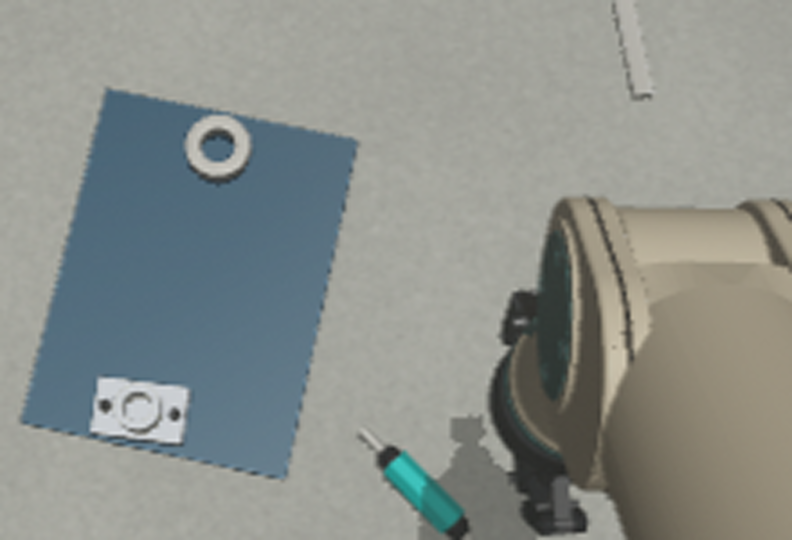

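The cover is fully shut against the end wall (no red shows), and the slim gauge, ring and block haven't moved. The arm stands clear, so I'm handing the job in.

```bash
python3 -c "
from cell import job; print(job.finish_job())"
```

```text
the job is handed in; nothing more can be done
None
```

The gauge lies in its nest with the long pin towards the end where the cover runs out, and the cover is fully shut over it. I handed the job in at about 25.4 s; no verdict is reported.

- **Cover open:** I gripped the pull ridge and slid the cover back until it stopped moving, with the force rising to about 6 N along the slide.
- **Gauge in the nest:** I picked the silver gauge up from the pad and lowered it until the wrist felt the floor at about 10 N. I let go there, so it was not dropped.
- **Gauge position:** before the cover was shut, the top and side cameras put the long pin's free end about 2 mm either side of its place along the case. Across the case both were within 1 mm. The cameras differ by about 4 mm along the length, but both are inside the 7 mm limit. My rough picks on the handle's ends were 4 to 9 mm off across the case. I set them aside as poor pixel picks, since the pin ends agreed.
- **Cover shut:** it went the full 134 mm to its stop. In the last side picture no red shows.
- **Bystanders:** the ring gauge, workpiece and slim gauge look unmoved in the last pictures, and I did not touch the teal and green look-alikes. The gripper was about 200 mm up and clear of everything at hand-in.

I could not see the gauge once the cover was shut, so its final position rests on the check just before.

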